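# Release the steel charge balls with the pedal

## Robot

A 6-joint arm with a two-finger parallel gripper is mounted at the origin on the work surface. World frame = base frame: x ahead of the robot, y to its left, z up, the work surface at z = 0. Lengths are in m, angles in degrees, forces in N, time in s.
With the tool pointing down it reaches from about 0.425 to 0.925 m from the base axis. Payload 12.5 kg.
Tool frame: the origin (TCP) lies between the finger pads; the fingertips stand 19 mm ahead of it and the grasp point (between the pads) is the TCP; z points along the fingers, y is the direction in which the jaws open and shut (so a half turn about z gives the same grasp; the last joint's range is limited). The gripper opens to 85 mm and grips with 20 to 120 N. Pads are 22 mm wide; open, the fingers measure 114 mm over their backs; the gripper's body (76 mm by 85 mm) begins 54 mm behind the grasp point. The pads swing forward as they close: fully open they stand 13 mm farther back than shut.
Start: joints at [-74.232, 28.126, 89.318, -0, 62.55, -6.05], TCP at [0.232, -0.58, 0.215] pointing down, gripper open.
Joint ranges: [-177.58, 177.58], [-47.91, 125.51], [2.72, 160], [-65.01, 245.01], [3.68, 167.84], [-153.87, 153.87]. Speed limits (degrees/s): [127.2, 127.2, 159.86, 180, 180, 180].

## Interface

Orientations are given as a 3x3 rotation matrix whose columns are the frame's x, y, z axes.
In Python, from rig import status, optics, close_job gives the robot as it stands. The module is installed in compiled form; this text tells all that it offers.
- The arm moves only by the tool servo_tool, never from a script. Its argument "deltas" is a list of rows, each a list of 2 entries, a list of its own where there are three numbers: the shift along the tool's x, y, z in mm, then the turn, a rotation vector about the tool's x, y, z in degrees. In form: [[[dx, dy, dz], [wx, wy, wz]], ...]. A call has 1 to 20 rows; each row shifts and turns the commanded pose from where the row before left it, along the tool's axes as they then stand; what a row does not reach is not made up. A row lasts 1/10 s, in which the tool goes at most 50 mm and 8.59 degrees, less where a joint would pass 70% of its speed; a pose out of reach is approached as far as the arm can. A call with a gripper value outside its range is refused whole. "jaw" is the finger opening in mm, from 0 to 85.4, set as the call begins (left out, the last holds). The fingers move at their own pace and stop on an object; "newtons" is the grip in N (left out, the last holds). Time passes only in rows, so rows that do not move let the fingers close. It gives the time, the measured TCP pose, the force and the opening at its end, in the units of the state.
- status.sense(): the state, without advancing time (a new reading comes with each control period).
- optics.read_camera(name): name is "scene" or "top"; returns a dict with "image" (420x560x3 uint8, red, green, blue), "depth" (420x560 float32, m along the optical axis (not along the pixel's ray), 0 where there is no reading), "fx", "fy", "cx", "cy" (pixels), "xyz" and "rotation" of the camera in the world. Camera axes: x right, y down, z forward; pixel columns grow to the right and rows downward; lengths in m; the calibration is good to about 2 mm. A picture is of the moment at which its call begins.
- close_job(): hands the job in, once; it reports no verdict.
The state is a dict: "time": time; "q": joint angles; "dq": joint speeds; "effort": joint torques, N m; "eef_pos": TCP position; "ee_rot": TCP orientation; "force": force on the tool from outside, world axes, zero at the start; "moment": the same for the moment, N m; "opening": finger opening in m.
Only numpy, scipy, OpenCV 4.12 (cv2) and the standard library are available. Lean on these libraries where they do the work, as an engineer would, in place of code of your own. Each camera call takes 0.05 s, during which the arm holds its last target. There are 200 camera calls.

## Task

Using only its pedal, run the three steel balls out of the dispenser: press the pedal slowly down until it rests on its rubber stop, without forcing it hard into the stop, and keep it there until all three balls have rolled into the catch tray. Then ease the pedal all the way back up, staying on it, so that the lid comes down slowly and shuts without slamming; leave the pedal free, do not handle the lid or the balls, and disturb nothing else on the bench.

Things in the scene. Friction and masses are not known exactly. Their poses are not given: they have to be found in the camera images.
- dispenser: steel ball dispenser fixed to the bench, base plate 390 x 245 mm. Origin on the bench top under the chute's mouth, where chute and tray meet; +x up the chute, +y left when looking up it, +z up. Chute x 0 to 190, 64 wide about y = 0, 125 mm tall, sloping down to the mouth. Open catch tray x -174 to 0, y -59 to +79 mm, floor about 15, rim 58 mm above the bench. Pedal at the side, y = -125 mm
- lid: chute lid: clear plate in a steel frame, 190 x 74 mm, hinged across the chute's back end. Origin at the middle of its front edge, 132 mm above the bench; axes as the dispenser's when shut. A crossbar and rod tie it to the pedal's rear end: both always move together, the lid tipping up at the front by 1.3 times the pedal's turn, 0.28 to 0.66 rad on the stop. Faster than 0.8 rad/s is slamming or flinging
- lid_skirt (a point): middle of the lower edge of the steel skirt, 80 mm deep, that hangs from the lid's front edge and closes the mouth. The balls (47 mm) roll out under it before the pedal meets its stop
- pedal: the pedal: steel lever along the dispenser's x, a dark rubber pad 60 mm (along the lever) x 50 mm at its front end, which goes down when pressed. Origin on its hinge axis, 80 mm above the bench. Return spring and lid push up at the pad with 4 to 11 N, changing by less than 2.5 N over the stroke; let go, it springs back at once. More than 20 N on it strains the linkage
- pedal_pad (a point): centre of the pad's upper face, 130 mm from the hinge axis towards the front, 102 mm above the bench when up; free space above it. It goes down 28 to 66 mm before it meets the stop: this differs each time and must be felt. 20 mm/s or slower here, down and up, moves the lid gently (0.8 rad/s of the lid is about 80 mm/s here)
- stop: housing of the adjustable stop beneath the pad, 28 mm across, 18 mm tall; origin at its underside, 8 mm above the bench. A stud with a rubber cap sticks out of it by an amount hidden under the pad and not part of this pose. Once the pedal is on the cap the force at the pad climbs by about 6 N per mm
- ball_a_center (a point): centre of the first steel ball, at the mouth; 47 mm across, 0.42 kg
- ball_b_center (a point): centre of the second ball, same size, behind the first in the chute
- ball_c_center (a point): centre of the third ball, same size, behind the second
- tin: bystander: round aluminium sample tin, 72 mm across, 50 mm tall, outside the pedal; origin at its underside
- weight: bystander: brass knob weight, 44 mm across, 68 mm tall, beside the pedal's hinge; origin at its underside
- mould: bystander: brass ring mould, 64 mm across, 30 mm tall, on the far side of the tray; origin at its underside
- spatula: bystander: spatula with dark wooden handle, 200 mm, lying in front of the tray; origin at its underside
- reagent: bystander: amber bottle, 70 mm across, 170 mm tall; origin at its underside
- beaker: bystander: glass beaker, 80 mm across, 100 mm tall; origin at its underside
- jar: bystander: white jar, 72 mm across, 90 mm tall; origin at its underside
- sample: bystander: concrete test cube, 70 mm; origin at its underside

How it is judged:
By the outcome, as a careful person would: the job done as asked, in the order asked, and still so for the second after the job is handed in, with the robot touching nothing.
It also fails if it takes over 51 s, if anything falls off the work surface, if the arm or the gripper's body presses on something with over 40 N, if the wrist force passes 120 N, or if a joint passes its speed limit or range.

## Working session

There is one attempt and no reset: what is moved stays moved. The work goes in short steps, Python scripts to look and compute and a tool call to move; the robot and the scene stay as the last step left them, time stands still between calls to the robot, and variables do not carry over. Pictures are saved under pics/ and viewed, about 8 in all and at most 12, crops included, and the job is handed in when it is done.

Besides the shell and the picture viewer there is one more tool, called after ">>>" by a JSON object that holds its "api" and its "payload", one argument or row to a line. servo_tool: Moves the arm, as the interface text tells. Its arguments: {"type":"object","properties":{"deltas":{"type":"array"},"jaw":{"type":"number"},"newtons":{"type":"number"}},"required":["deltas"]}

```bash
mkdir -p pics; cat > h.py <<'E'
import numpy as np, cv2
from rig import status, optics
def snap(n,f):
    c=optics.read_camera(n); np.savez(f'pics/{f}.npz',**c); cv2.imwrite(f'pics/{f}.png',c['image'][:,:,::-1]); return c
def pt(c,u,v,r=1):
    d=c['depth'][v-r:v+r+1,u-r:u+r+1]; d=np.median(d[d>0])
    return np.array(c['rotation'])@np.array([(u-c['cx'])/c['fx']*d,(v-c['cy'])/c['fy']*d,d])+np.array(c['xyz'])
E
python3 - <<'E'
from h import *
import cv2
for n in('scene','top'):
    c=snap(n,n+'0'); print(n,c['fx'],c['xyz'],np.round(c['rotation'],3).tolist())
a=status.sense();print(a)
E
```

```text
scene 413.51679648552505 [1.17205547 0.24369876 0.98337418] [[-0.383, 0.739, -0.554], [0.924, 0.313, -0.221], [0.01, -0.597, -0.802]]
top 544.8805073945596 [ 0.23520415 -0.00841046  1.73743817] [[-0.01, -0.98, 0.2], [-1.0, 0.011, 0.001], [-0.003, -0.2, -0.98]]
{'time': 0.1, 'q': array([-7.42329707e+01,  2.81620836e+01,  8.93451581e+01,  6.09366021e-04,
        6.25489308e+01, -6.05085125e+00]), 'dq': array([-0.00373436, -0.11362868, -0.07423771, -0.01439731, -0.0133343 ,
       -0.09059858]), 'effort': array([ 2.91495176e-03, -6.19449306e+01, -2.62026232e+01, -1.03866439e-04,
        2.89057418e-03,  5.65094808e-06]), 'eef_pos': array([ 0.23225083, -0.58003072,  0.21437998]), 'ee_rot': array([[ 9.28371725e-01,  3.71652894e-01, -2.57316367e-04],
       [ 3.71652966e-01, -9.28371250e-01,  9.46071365e-04],
       [ 1.12725044e-04, -9.73938296e-04, -9.99999519e-01]]), 'force': array([ 0.56306612, -0.19220439, -0.62202867]), 'moment': array([ 0.0317715 , -0.00994288, -0.01541033]), 'opening': 0.08527174727000153}
```

View pics/top0.png

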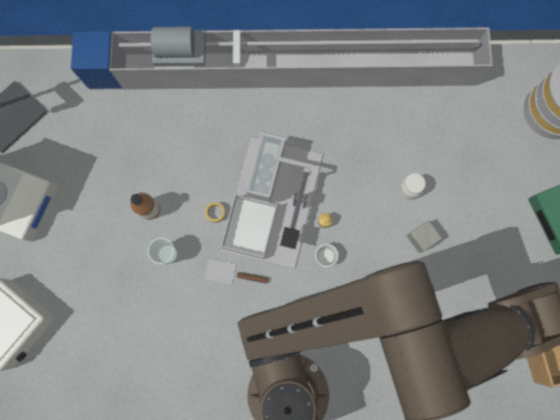

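View pics/scene0.png

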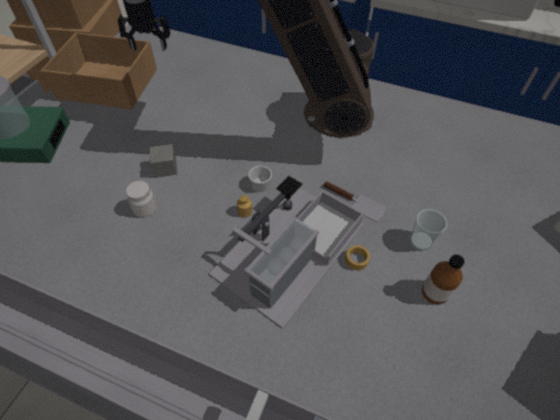

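The dispenser is near the centre. The pad is the black square at about (290,238) in top and (289,188) in scene, with the tin at (327,255). I'll enlarge both.

```bash
python3 - <<'E'
from h import *
c=dict(np.load('pics/top0.npz')); s=dict(np.load('pics/scene0.npz'))
a=cv2.resize(c['image'][125:285,215:345],None,fx=3.7,fy=3.7,interpolation=2)[:,:,::-1]
b=cv2.resize(s['image'][160:320,210:310],None,fx=3.2,fy=3.7,interpolation=2)[:,:,::-1]
cv2.imwrite('pics/crop.png',np.hstack([a,b]))
for nm,cc,u0,v0,u1,v1 in(('top',c,270,220,310,255),('scene',s,270,172,310,205)):
    im=cc['image'].astype(int).max(2)
    m=np.zeros(im.shape,np.uint8); m[v0:v1,u0:u1]=(im[v0:v1,u0:u1]<50)
    n,l,st,ce=cv2.connectedComponentsWithStats(m); i=1+np.argmax(st[1:,4]); 
    vv,uu=np.where(l==i); P=np.array([pt(cc,u,v,0) for u,v in zip(uu,vv) if cc['depth'][v,u]>0])
    P=P[abs(P[:,2]-np.median(P[:,2]))<.012]
    print(nm,ce[i],st[i],np.median(P,0),P.mean(0),cv2.minAreaRect((P[:,:2]*1000).astype(np.float32)))
for n,u,v in(('tin',327,254),('weight',325,219),('arm_up',303,185),('rodbar',305,165),('trayfl',252,225),('lid',265,165),('hingebk',302,200)): print(n,pt(c,u,v).round(3))
E
```

```text
Traceback (most recent call last):
ValueError: attempt to get argmax of an empty sequence
```

View pics/crop.png

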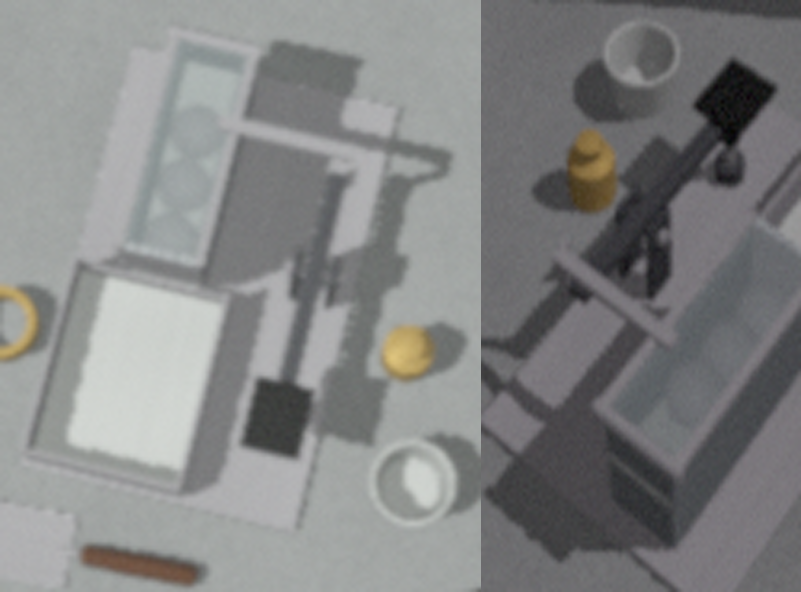

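```bash
python3 - <<'E'
from h import *
c=dict(np.load('pics/top0.npz')); s=dict(np.load('pics/scene0.npz'))
for nm,cc,u,v in(('top',c,290,237),('scene',s,289,186)):
    im=cc['image'].astype(int).max(2); t=im[v,u]+14
    m=np.zeros(im.shape,np.uint8); m[v-16:v+17,u-16:u+17]=im[v-16:v+17,u-16:u+17]<t
    n,l=cv2.connectedComponents(m); vv,uu=np.where(l==l[v,u])
    P=np.array([pt(cc,a,b,0) for a,b in zip(uu,vv) if cc['depth'][b,a]>0]); z0=np.median(P[:,2]); P=P[abs(P[:,2]-z0)<.012]
    print(nm,t,len(P),uu.mean(),vv.mean(),np.median(P,0).round(4),P.mean(0).round(4),cv2.minAreaRect((P[:,:2]*1000).astype(np.float32)))
    print(pt(cc,u,v))
for n,u,v in(('tin',327,254),('weight',325,219),('lever',295,215),('leverrear',305,177),('rodbar',290,161),('trayfl',252,225),('lid',265,165)): print(n,pt(c,u,v).round(3))
# tray corners via rim z=.058 ray
def ray(cc,u,v,z):
    d=np.array(cc['rotation'])@np.array([(u-cc['cx'])/cc['fx'],(v-cc['cy'])/cc['fy'],1]); return np.array(cc['xyz'])+d*(z-cc['xyz'][2])/d[2]
f=lambda x,y:(215+x/3.7,125+y/3.7)
for n,x,y,z in(('tray frontL',28,460,.058),('tray frontR',182,488,.058),('tray backL',80,265,.058),('tray backR',230,295,.058),('pad',277,416,.102),('tin',413,481,.05)): print(n,ray(c,*f(x,y),z).round(4))
print('pad scene',ray(s,289.4,186.2,.102).round(4))
E
```

```text
top 78 243 289.7918367346939 237.28163265306122 [ 0.464  -0.0116  0.1025] [ 0.4636 -0.011   0.1024] ((465.02130126953125, -11.698493957519531), (42.912628173828125, 57.9782829284668), 75.0228271484375)
[ 0.46411519 -0.01167095  0.10337581]
scene 33 246 288.5077519379845 186.8875968992248 [ 0.4711 -0.0091  0.101 ] [ 0.471  -0.0089  0.101 ] ((469.71282958984375, -8.566621780395508), (46.18452453613281, 55.494972229003906), 76.1835708618164)
[ 0.46963185 -0.00823166  0.10144347]
tin [ 0.422 -0.129  0.004]
weight [ 0.525 -0.121  0.067]
lever [ 0.533 -0.028  0.093]
leverrear [ 0.652 -0.06   0.096]
rodbar [ 0.691 -0.014  0.142]
trayfl [0.516 0.109 0.016]
lid [0.682 0.062 0.133]
tray frontL [0.4343 0.1973 0.058 ]
tray frontR [0.4095 0.0685 0.058 ]
tray backL [0.6007 0.1552 0.058 ]
tray backR [0.5732 0.0275 0.058 ]
pad [ 0.463  -0.0113  0.102 ]
tin [ 0.4141 -0.1247  0.05  ]
pad scene [ 0.4703 -0.0068  0.102 ]
```

The pad centre is about (0.467, -0.010, 0.102), with top and depth agreeing. The lever axis points about -14.5°. I'll close the jaws and move above the pad.

>>> {"api": "servo_tool", "payload": {
  "deltas": [
    [[21.2,-22.3,0],[0,0,0]],
    [[21.2,-22.3,0],[0,0,0]],
    [[21.2,-22.3,0],[0,0,0]],
    [[21.2,-22.3,0],[0,0,0]],
    [[21.2,-22.3,0],[0,0,0]],
    [[21.2,-22.3,0],[0,0,0]],
    [[21.2,-22.3,0],[0,0,0]],
    [[21.2,-22.3,0],[0,0,0]],
    [[21.2,-22.3,0],[0,0,0]],
    [[21.2,-22.3,0],[0,0,0]],
    [[21.2,-22.3,0],[0,0,0]],
    [[21.2,-22.3,0],[0,0,0]],
    [[21.2,-22.3,0],[0,0,0]],
    [[21.2,-22.3,0],[0,0,0]],
    [[21.2,-22.3,0],[0,0,0]],
    [[21.2,-22.3,0],[0,0,0]],
    [[21.2,-22.3,0],[0,0,0]],
    [[21.2,-22.3,0],[0,0,0]],
    [[21.2,-22.3,0],[0,0,0]],
    [[21.2,-22.3,0],[0,0,0]]
  ],
  "jaw": 0,
  "newtons": 40
}}

```text
time: 2.1
eef_pos: [0.4604, -0.0073, 0.2148]
ee_rot: [[0.928, 0.372, -0.0], [0.372, -0.928, -0.0], [-0.0, -0.0, -1.0]]
force: [0.8, -0.2, -1.4]
opening: 0.0001
```

>>> {"api": "servo_tool", "payload": {
  "deltas": [
    [[0,0,5],[0,0,6]],
    [[0,0,10],[0,0,6]],
    [[0,0,10],[0,0,6]],
    [[0,0,10],[0,0,6]],
    [[0,0,10],[0,0,6]],
    [[0,0,5],[0,0,6]],
    [[0,0,0],[0,0,0]],
    [[0,0,0],[0,0,0]]
  ]
}}

```text
time: 2.9
eef_pos: [0.4602, -0.0086, 0.1649]
ee_rot: [[0.97, -0.242, -0.0], [-0.242, -0.97, -0.0], [-0.0, 0.0, -1.0]]
force: [-0.4, 0.0, 0.6]
opening: 0.0002
```

```bash
python3 - <<'E'
from h import *
a=status.sense(); print({k:np.round(a[k],4).tolist() for k in('time','q','eef_pos','ee_rot','force','opening')})
c=snap('scene','s1'); t=snap('top','t1')
cv2.imwrite('pics/c1.png',cv2.resize(c['image'][100:280,200:380,::-1],None,fx=3.3,fy=3.3,interpolation=2))
E
```

```text
{'time': 2.9, 'q': [-9.3009, 18.781, 115.0492, -0.0074, 46.1809, 94.7109], 'eef_pos': [0.4602, -0.0086, 0.1649], 'ee_rot': [[0.9703, -0.242, -0.0002], [-0.242, -0.9703, -0.0001], [-0.0002, 0.0001, -1.0]], 'force': [-0.3716, 0.0378, 0.5762], 'opening': 0.0002}
```

View pics/c1.png

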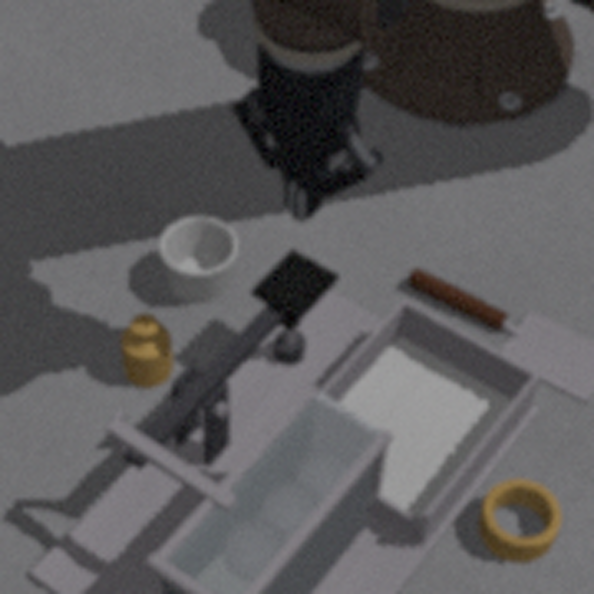

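The closed fingertips show at (300,215), up over the pad at (295,288), and nothing is in the way. I'll descend to just above it.

>>> {"api": "servo_tool", "payload": {
  "deltas": [
    [[0,0,5],[0,0,0]],
    [[0,0,8],[0,0,0]],
    [[0,0,8],[0,0,0]],
    [[0,0,8],[0,0,0]],
    [[0,0,6],[0,0,0]],
    [[0,0,3],[0,0,0]],
    [[0,0,0],[0,0,0]],
    [[0,0,0],[0,0,0]]
  ]
}}

```text
time: 3.8
eef_pos: [0.4603, -0.0086, 0.1269]
ee_rot: [[0.97, -0.245, 0.0], [-0.245, -0.97, -0.0], [0.0, 0.0, -1.0]]
force: [-0.2, 0.1, 0.1]
opening: 0.0
```

>>> {"api": "servo_tool", "payload": {
  "deltas": [
    [[0,0,1],[0,0,0]],
    [[0,0,1],[0,0,0]],
    [[0,0,1],[0,0,0]],
    [[0,0,1],[0,0,0]],
    [[0,0,1],[0,0,0]],
    [[0,0,0],[0,0,0]],
    [[0,0,0],[0,0,0]]
  ]
}}

```text
time: 4.5
eef_pos: [0.4602, -0.0086, 0.1219]
ee_rot: [[0.97, -0.245, -0.0], [-0.245, -0.97, -0.0], [-0.0, 0.0, -1.0]]
force: [-0.1, 0.1, -0.2]
opening: 0.0002
```

>>> {"api": "servo_tool", "payload": {
  "deltas": [
    [[0,0,1],[0,0,0]],
    [[0,0,1],[0,0,0]],
    [[0,0,1],[0,0,0]],
    [[0,0,1],[0,0,0]],
    [[0,0,0],[0,0,0]],
    [[0,0,0],[0,0,0]]
  ]
}}

```text
time: 5.1
eef_pos: [0.4602, -0.0086, 0.1179]
ee_rot: [[0.97, -0.245, -0.0], [-0.245, -0.97, -0.0], [-0.0, 0.0, -1.0]]
force: [0.1, -0.3, -0.6]
opening: 0.0
```

>>> {"api": "servo_tool", "payload": {
  "deltas": [
    [[0,0,1],[0,0,0]],
    [[0,0,1],[0,0,0]],
    [[0,0,1],[0,0,0]],
    [[0,0,0],[0,0,0]],
    [[0,0,0],[0,0,0]]
  ]
}}

```text
time: 5.6
eef_pos: [0.4602, -0.0086, 0.1149]
ee_rot: [[0.97, -0.245, -0.0], [-0.245, -0.97, -0.0], [-0.0, 0.0, -1.0]]
force: [0.7, -0.3, -0.2]
opening: 0.0001
```

```bash
python3 - <<'E'
from h import *
for _ in range(3):
    c=snap('scene','s2'); a=status.sense(); print(a['force'].round(2),a['eef_pos'].round(4))
t=snap('top','t2')
p=cv2.resize(c['image'][120:220,240:340,::-1],None,fx=5,fy=5,interpolation=2)
cv2.imwrite('pics/c2.png',p)
E
```

```text
[-0.35 -0.14 -0.39] [ 0.4602 -0.0086  0.1149]
[ 1.05 -0.19  0.4 ] [ 0.4602 -0.0086  0.1149]
[-0.78  0.7   0.16] [ 0.4602 -0.0086  0.1149]
```

View pics/c2.png

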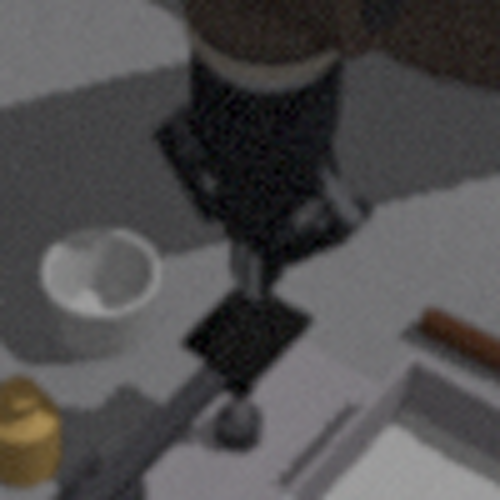

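```bash
python3 - <<'E'
from h import *
def proj(c,p):
    q=np.array(c['rotation']).T@(np.array(p)-c['xyz']); return (c['fx']*q[0]/q[2]+c['cx'],c['fy']*q[1]/q[2]+c['cy'])
s=dict(np.load('pics/s2.npz')); s1=dict(np.load('pics/s1.npz'));t=dict(np.load('pics/t2.npz'))
print('tip1 exp',proj(s1,[.4602,-.0086,.146]),'seen',(200+300/3.3,100+215/3.3))
print('tip2 exp',proj(s,[.4602,-.0086,.0959]),'seen',(240+255/5,120+298/5))
R=np.array([[.968,.25],[-.25,.968]])
for dx,dy in((0,0),(30,25),(30,-25),(-30,25),(-30,-25)):
    o=np.array([.467,-.010])+R@np.array([dx,dy])/1000
    u,v=proj(s,[*o,.102]);print(dx,dy,round((u-240)*5),round((v-120)*5), np.round(np.array(proj(t,[*o,.102])),1))
for u in(288,290,291,292):
  print(u,[(v,pt(s,u,v,0).round(3).tolist()) for v in range(170,190,2)])
E
```

```text
tip1 exp (np.float64(290.64042983042935), np.float64(172.89659460457213)) seen (290.90909090909093, 165.15151515151516)
tip2 exp (np.float64(290.0616789623245), np.float64(184.87234571567205)) seen (291.0, 179.6)
0 0 244 325 [289.4 236.1]
30 25 248 380 [283.8 224.7]
30 -25 176 337 [299.8 228.6]
-30 25 311 313 [279.  243.7]
-30 -25 240 273 [295.1 247.7]
288 [(170, [0.471, -0.013, 0.166]), (172, [0.47, -0.013, 0.158]), (174, [0.472, -0.012, 0.152]), (176, [0.472, -0.011, 0.145]), (178, [0.444, -0.021, 0.103]), (180, [0.447, -0.02, 0.098]), (182, [0.458, -0.016, 0.102]), (184, [0.465, -0.013, 0.103]), (186, [0.47, -0.011, 0.1]), (188, [0.476, -0.009, 0.1])]
290 [(170, [0.472, -0.007, 0.17]), (172, [0.472, -0.006, 0.163]), (174, [0.472, -0.006, 0.155]), (176, [0.472, -0.006, 0.147]), (178, [0.47, -0.006, 0.136]), (180, [0.446, -0.014, 0.099]), (182, [0.456, -0.011, 0.103]), (184, [0.46, -0.009, 0.099]), (186, [0.465, -0.007, 0.097]), (188, [0.476, -0.003, 0.102])]
291 [(170, [0.474, -0.003, 0.174]), (172, [0.47, -0.004, 0.161]), (174, [0.471, -0.004, 0.155]), (176, [0.471, -0.003, 0.147]), (178, [0.468, -0.004, 0.135]), (180, [0.448, -0.011, 0.103]), (182, [0.454, -0.008, 0.102]), (184, [0.461, -0.006, 0.102]), (186, [0.469, -0.003, 0.103]), (188, [0.473, -0.001, 0.101])]
292 [(170, [0.473, -0.001, 0.174]), (172, [0.467, -0.003, 0.159]), (174, [0.466, -0.003, 0.15]), (176, [0.467, -0.002, 0.144]), (178, [0.471, -0.0, 0.14]), (180, [0.446, -0.009, 0.102]), (182, [0.452, -0.006, 0.101]), (184, [0.459, -0.003, 0.101]), (186, [0.465, -0.001, 0.1]), (188, [0.474, 0.002, 0.102])]
```

The depth puts the visible fingertip about 30 mm above the pad and well over it, and the force reading agrees. I'll keep descending slowly by feel. The stop is at least 28 mm past contact.

>>> {"api": "servo_tool", "payload": {
  "deltas": [
    [[0,0,1],[0,0,0]],
    [[0,0,1],[0,0,0]],
    [[0,0,1],[0,0,0]],
    [[0,0,1],[0,0,0]],
    [[0,0,1],[0,0,0]],
    [[0,0,1],[0,0,0]],
    [[0,0,1],[0,0,0]],
    [[0,0,1],[0,0,0]]
  ]
}}

```text
time: 6.6
eef_pos: [0.4602, -0.0086, 0.1068]
ee_rot: [[0.97, -0.245, 0.0], [-0.245, -0.97, -0.0], [0.0, 0.0, -1.0]]
force: [0.1, 0.1, -0.0]
opening: 0.0
```

```bash
python3 - <<'E'
from h import *
s=snap('scene','s3'); a=status.sense(); print(a['force'].round(2),a['eef_pos'].round(4))
for u in(290,291,292): print(u,[(v,(pt(s,u,v,0)*1000).round().tolist()) for v in range(174,190)])
p=cv2.resize(s['image'][140:220,250:330,::-1],None,fx=7,fy=7,interpolation=2)
cv2.imwrite('pics/c3.png',cv2.convertScaleAbs(p,alpha=2.2))
E
```

```text
[ 0.47 -0.53  0.44] [ 0.4601 -0.0086  0.1067]
290 [(174, [472.0, -6.0, 155.0]), (175, [472.0, -6.0, 151.0]), (176, [469.0, -7.0, 144.0]), (177, [472.0, -6.0, 143.0]), (178, [473.0, -5.0, 140.0]), (179, [469.0, -6.0, 131.0]), (180, [471.0, -5.0, 130.0]), (181, [470.0, -6.0, 124.0]), (182, [451.0, -12.0, 97.0]), (183, [456.0, -10.0, 99.0]), (184, [462.0, -8.0, 101.0]), (185, [467.0, -7.0, 103.0]), (186, [464.0, -7.0, 95.0]), (187, [471.0, -5.0, 100.0]), (188, [473.0, -4.0, 98.0]), (189, [480.0, -1.0, 103.0])]
291 [(174, [471.0, -4.0, 154.0]), (175, [470.0, -4.0, 150.0]), (176, [469.0, -4.0, 145.0]), (177, [470.0, -4.0, 142.0]), (178, [470.0, -3.0, 138.0]), (179, [469.0, -3.0, 133.0]), (180, [470.0, -3.0, 129.0]), (181, [471.0, -3.0, 127.0]), (182, [451.0, -9.0, 99.0]), (183, [457.0, -7.0, 102.0]), (184, [460.0, -6.0, 100.0]), (185, [464.0, -4.0, 102.0]), (186, [468.0, -3.0, 102.0]), (187, [469.0, -2.0, 99.0]), (188, [470.0, -2.0, 96.0]), (189, [477.0, 1.0, 100.0])]
292 [(174, [468.0, -2.0, 153.0]), (175, [470.0, -1.0, 151.0]), (176, [467.0, -2.0, 143.0]), (177, [467.0, -2.0, 140.0]), (178, [467.0, -2.0, 135.0]), (179, [469.0, -1.0, 134.0]), (180, [469.0, -0.0, 130.0]), (181, [448.0, -8.0, 100.0]), (182, [450.0, -7.0, 98.0]), (183, [455.0, -5.0, 100.0]), (184, [458.0, -4.0, 100.0]), (185, [465.0, -1.0, 104.0]), (186, [467.0, -0.0, 102.0]), (187, [471.0, 1.0, 103.0]), (188, [472.0, 2.0, 100.0]), (189, [475.0, 3.0, 99.0])]
```

View pics/c3.png

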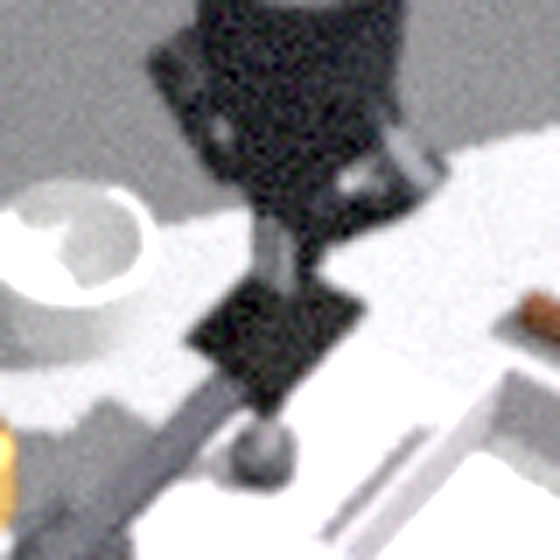

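The visible fingertip is still about 25 mm above the pad at crop (275,290), centred on it. Continuing down.

>>> {"api": "servo_tool", "payload": {
  "deltas": [
    [[0,0,1.5],[0,0,0]],
    [[0,0,1.5],[0,0,0]],
    [[0,0,1.5],[0,0,0]],
    [[0,0,1.5],[0,0,0]],
    [[0,0,1.5],[0,0,0]],
    [[0,0,1.5],[0,0,0]],
    [[0,0,1.5],[0,0,0]],
    [[0,0,1.5],[0,0,0]]
  ]
}}

```text
time: 7.45
eef_pos: [0.4602, -0.0086, 0.0947]
ee_rot: [[0.97, -0.245, -0.0], [-0.245, -0.97, -0.0], [-0.0, 0.0, -1.0]]
force: [0.1, -0.0, -0.3]
opening: 0.0
```

>>> {"api": "servo_tool", "payload": {
  "deltas": [
    [[0,0,1.5],[0,0,0]],
    [[0,0,1.5],[0,0,0]],
    [[0,0,1.5],[0,0,0]],
    [[0,0,1.5],[0,0,0]]
  ]
}}

```text
time: 7.85
eef_pos: [0.4602, -0.0086, 0.0887]
ee_rot: [[0.97, -0.245, -0.0], [-0.245, -0.97, -0.0], [-0.0, 0.0, -1.0]]
force: [-0.4, -0.3, 0.1]
opening: -0.0002
```

>>> {"api": "servo_tool", "payload": {
  "deltas": [
    [[0,0,1.5],[0,0,0]],
    [[0,0,1.5],[0,0,0]],
    [[0,0,1.5],[0,0,0]],
    [[0,0,1.5],[0,0,0]]
  ]
}}

```text
time: 8.25
eef_pos: [0.4599, -0.0085, 0.083]
ee_rot: [[0.97, -0.245, -0.0], [-0.245, -0.97, -0.0], [-0.0, 0.0, -1.0]]
force: [-3.3, 0.9, 8.8]
opening: 0.0
```

```bash
python3 - <<'E'
from h import *
s=snap('scene','s4'); a=status.sense(); print(a['force'].round(2),a['eef_pos'].round(4))
for u in(290,291,292): print(u,[(v,(pt(s,u,v,0)*1000).round().tolist()) for v in range(178,192)])
E
```

```text
[-2.86  0.38  5.52] [ 0.4598 -0.0085  0.0829]
290 [(178, [474.0, -5.0, 141.0]), (179, [471.0, -6.0, 133.0]), (180, [473.0, -5.0, 132.0]), (181, [471.0, -5.0, 125.0]), (182, [469.0, -6.0, 119.0]), (183, [471.0, -5.0, 117.0]), (184, [471.0, -5.0, 113.0]), (185, [472.0, -5.0, 110.0]), (186, [470.0, -5.0, 104.0]), (187, [470.0, -5.0, 99.0]), (188, [471.0, -5.0, 96.0]), (189, [476.0, -3.0, 98.0]), (190, [482.0, -0.0, 101.0]), (191, [484.0, 0.0, 99.0])]
291 [(178, [473.0, -2.0, 141.0]), (179, [468.0, -4.0, 131.0]), (180, [468.0, -4.0, 128.0]), (181, [470.0, -3.0, 125.0]), (182, [466.0, -4.0, 116.0]), (183, [470.0, -3.0, 117.0]), (184, [468.0, -3.0, 110.0]), (185, [467.0, -3.0, 106.0]), (186, [466.0, -4.0, 100.0]), (187, [471.0, -2.0, 101.0]), (188, [472.0, -1.0, 98.0]), (189, [473.0, -1.0, 96.0]), (190, [480.0, 2.0, 100.0]), (191, [481.0, 2.0, 97.0])]
292 [(178, [472.0, 0.0, 142.0]), (179, [475.0, 1.0, 141.0]), (180, [467.0, -1.0, 127.0]), (181, [471.0, 0.0, 128.0]), (182, [467.0, -1.0, 119.0]), (183, [466.0, -1.0, 113.0]), (184, [469.0, 0.0, 114.0]), (185, [468.0, 0.0, 108.0]), (186, [464.0, -1.0, 98.0]), (187, [466.0, -0.0, 97.0]), (188, [472.0, 2.0, 100.0]), (189, [476.0, 3.0, 100.0]), (190, [479.0, 4.0, 100.0]), (191, [481.0, 5.0, 99.0])]
```

Contact is at TCP z of about 0.0845, with about 6–9 N at the pad. Pressing slowly at 15 mm/s to just short of the earliest stop position.

>>> {"api": "servo_tool", "payload": {
  "deltas": [
    [[0,0,1.5],[0,0,0]],
    [[0,0,1.5],[0,0,0]],
    [[0,0,1.5],[0,0,0]],
    [[0,0,1.5],[0,0,0]],
    [[0,0,1.5],[0,0,0]],
    [[0,0,1.5],[0,0,0]]
  ]
}}

```text
time: 8.9
eef_pos: [0.4589, -0.0083, 0.0739]
ee_rot: [[0.97, -0.245, -0.002], [-0.245, -0.97, 0.0], [-0.002, 0.0, -1.0]]
force: [-6.2, 2.7, 8.6]
opening: 0.0004
```

>>> {"api": "servo_tool", "payload": {
  "deltas": [
    [[0,0,1.5],[0,0,0]],
    [[0,0,1.5],[0,0,0]],
    [[0,0,1.5],[0,0,0]],
    [[0,0,1.5],[0,0,0]],
    [[0,0,1.5],[0,0,0]],
    [[0,0,1.5],[0,0,0]]
  ]
}}

```text
time: 9.5
eef_pos: [0.4586, -0.0082, 0.0648]
ee_rot: [[0.97, -0.245, -0.003], [-0.245, -0.97, 0.001], [-0.003, 0.0, -1.0]]
force: [-8.1, 2.5, 8.8]
opening: -0.0001
```

>>> {"api": "servo_tool", "payload": {
  "deltas": [
    [[0,0,1.5],[0,0,0]],
    [[0,0,1],[0,0,0]],
    [[0,0,0],[0,0,0]]
  ]
}}

```text
time: 9.8
eef_pos: [0.4586, -0.0082, 0.0622]
ee_rot: [[0.97, -0.245, -0.003], [-0.245, -0.97, 0.001], [-0.003, 0.0, -1.0]]
force: [-7.2, 1.9, 8.5]
opening: -0.0002
```

```bash
python3 - <<'E'
from h import *
F=[]
s=snap('scene','s5')
for _ in range(4):
    optics.read_camera('top'); F.append(status.sense()['force'])
print(np.round(F,1).tolist(),status.sense()['eef_pos'].round(4))
cv2.imwrite('pics/c5.png',cv2.resize(s['image'][140:320,200:400,::-1],None,fx=3.3,fy=3.3,interpolation=2))
E
```

```text
[[-7.5, 2.8, 9.0], [-8.2, 2.6, 7.4], [-7.1, 2.5, 7.8], [-7.0, 2.3, 8.2]] [ 0.4585 -0.0082  0.0623]
```

View pics/c5.png

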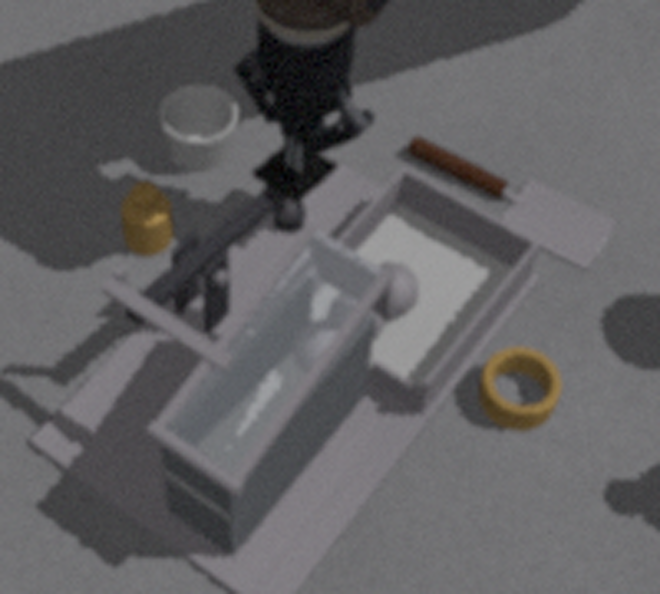

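The first ball is at the mouth and rolling into the tray at crop (395,290). Side drag is building up, so I'll ease the tool about 2 mm forward, then step on.

>>> {"api": "servo_tool", "payload": {
  "deltas": [
    [[-0.5,0,0],[0,0,0]],
    [[-0.5,0,0],[0,0,0]],
    [[-0.5,0,0],[0,0,0]],
    [[-0.5,0,0],[0,0,0]],
    [[0,0,0],[0,0,0]]
  ]
}}

```text
time: 10.55
eef_pos: [0.4584, -0.0081, 0.0628]
ee_rot: [[0.97, -0.245, 0.001], [-0.245, -0.97, -0.0], [0.001, 0.0, -1.0]]
force: [-2.1, 0.7, 7.6]
opening: 0.0
```

>>> {"api": "servo_tool", "payload": {
  "deltas": [
    [[0,0,1.2],[0,0,0]],
    [[0,0,1.2],[0,0,0]],
    [[0,0,0],[0,0,0]]
  ]
}}

```text
time: 10.85
eef_pos: [0.4584, -0.0081, 0.0603]
ee_rot: [[0.97, -0.245, 0.001], [-0.245, -0.97, -0.0], [0.001, 0.0, -1.0]]
force: [-1.7, 0.7, 8.1]
opening: 0.0001
```

>>> {"api": "servo_tool", "payload": {
  "deltas": [
    [[0,0,1.5],[0,0,0]],
    [[0,0,0],[0,0,0]]
  ]
}}

```text
time: 11.05
eef_pos: [0.4585, -0.0082, 0.0588]
ee_rot: [[0.97, -0.245, 0.001], [-0.245, -0.97, -0.0], [0.001, 0.0, -1.0]]
force: [-2.2, -0.4, 7.6]
opening: 0.0002
```

>>> {"api": "servo_tool", "payload": {
  "deltas": [
    [[0,0,1.5],[0,0,0]],
    [[0,0,0],[0,0,0]]
  ]
}}

```text
time: 11.25
eef_pos: [0.4585, -0.0082, 0.0573]
ee_rot: [[0.97, -0.245, 0.001], [-0.245, -0.97, -0.0], [0.001, -0.0, -1.0]]
force: [-0.2, 1.1, 7.7]
opening: -0.0001
```

>>> {"api": "servo_tool", "payload": {
  "deltas": [
    [[0,0,1.5],[0,0,0]],
    [[0,0,0],[0,0,0]]
  ]
}}

```text
time: 11.45
eef_pos: [0.4586, -0.0082, 0.0558]
ee_rot: [[0.97, -0.245, 0.001], [-0.245, -0.97, -0.0], [0.001, -0.0, -1.0]]
force: [-1.3, 0.5, 7.8]
opening: 0.0002
```

>>> {"api": "servo_tool", "payload": {
  "deltas": [
    [[0,0,1.5],[0,0,0]],
    [[0,0,0],[0,0,0]]
  ]
}}

```text
time: 11.65
eef_pos: [0.4587, -0.0082, 0.0543]
ee_rot: [[0.97, -0.245, 0.001], [-0.245, -0.97, -0.0], [0.001, -0.0, -1.0]]
force: [-0.3, -0.2, 8.5]
opening: 0.0002
```

>>> {"api": "servo_tool", "payload": {
  "deltas": [
    [[0,0,1.5],[0,0,0]],
    [[0,0,0],[0,0,0]]
  ]
}}

```text
time: 11.85
eef_pos: [0.4588, -0.0082, 0.0529]
ee_rot: [[0.97, -0.245, 0.001], [-0.245, -0.97, -0.0], [0.002, -0.0, -1.0]]
force: [-1.0, 1.0, 8.2]
opening: 0.0
```

>>> {"api": "servo_tool", "payload": {
  "deltas": [
    [[0,0,1.5],[0,0,0]],
    [[0,0,0],[0,0,0]]
  ]
}}

```text
time: 12.05
eef_pos: [0.4589, -0.0083, 0.0515]
ee_rot: [[0.97, -0.245, 0.002], [-0.245, -0.97, -0.0], [0.002, -0.0, -1.0]]
force: [-0.6, -0.4, 11.1]
opening: 0.0003
```

>>> {"api": "servo_tool", "payload": {
  "deltas": [
    [[0,0,0.3],[0,0,0]],
    [[0,0,0],[0,0,0]]
  ]
}}

```text
time: 12.25
eef_pos: [0.4589, -0.0083, 0.0514]
ee_rot: [[0.97, -0.245, 0.002], [-0.245, -0.97, -0.0], [0.002, -0.0, -1.0]]
force: [-1.0, -1.0, 11.3]
opening: -0.0003
```

>>> {"api": "servo_tool", "payload": {
  "deltas": [
    [[0,0,0.4],[0,0,0]],
    [[0,0,0],[0,0,0]]
  ]
}}

```text
time: 12.45
eef_pos: [0.459, -0.0083, 0.051]
ee_rot: [[0.97, -0.245, 0.002], [-0.245, -0.97, -0.0], [0.002, -0.0, -1.0]]
force: [-1.4, 0.1, 12.8]
opening: -0.0
```

```bash
python3 - <<'E'
from h import *
F=[]
s=snap('scene','s6')
for _ in range(4):
    t=snap('top','t6'); F.append(status.sense()['force'])
print(np.round(F,1).tolist(),status.sense()['eef_pos'].round(5))
a=cv2.resize(s['image'][140:320,240:400,::-1],(400,450),interpolation=2); b=cv2.resize(t['image'][125:285,215:345,::-1],(366,450),interpolation=2)
cv2.imwrite('pics/c6.png',np.hstack([a,b]))
E
```

```text
[[-0.9, 0.6, 13.7], [-1.0, -0.8, 13.9], [-0.8, 0.0, 13.0], [-0.5, -0.1, 14.1]] [ 0.45896 -0.00826  0.05105]
```

View pics/c6.png

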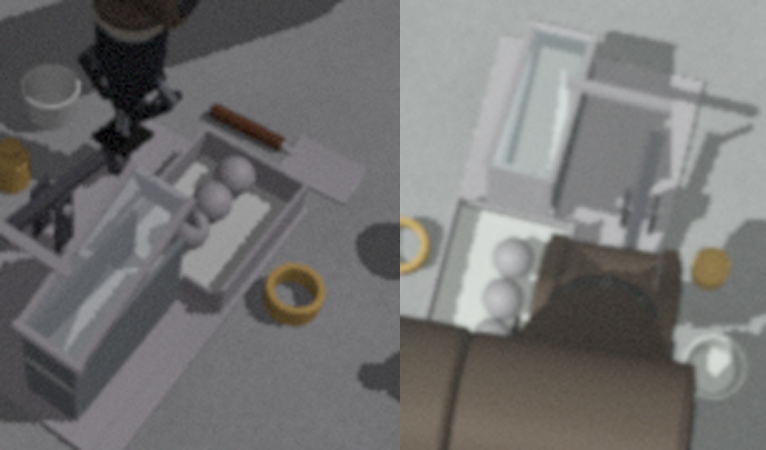

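The force has climbed from 8 to about 14 N, so the pedal is on its stop. All three balls are in the tray at (513,258), (503,298) and (490,330), and the chute is empty. I'll hold for a second to let them settle.

>>> {"api": "servo_tool", "payload": {
  "deltas": [
    [[0,0,0],[0,0,0]],
    [[0,0,0],[0,0,0]],
    [[0,0,0],[0,0,0]],
    [[0,0,0],[0,0,0]],
    [[0,0,0],[0,0,0]],
    [[0,0,0],[0,0,0]],
    [[0,0,0],[0,0,0]],
    [[0,0,0],[0,0,0]],
    [[0,0,0],[0,0,0]],
    [[0,0,0],[0,0,0]]
  ]
}}

```text
time: 13.7
eef_pos: [0.459, -0.0083, 0.0511]
ee_rot: [[0.97, -0.245, 0.002], [-0.245, -0.97, -0.0], [0.002, -0.0, -1.0]]
force: [-1.1, -0.5, 13.8]
opening: -0.0001
```

```bash
python3 - <<'E'
from h import *
s=snap('scene','s7');t=snap('top','t7')
o=dict(np.load('pics/t6.npz'));os=dict(np.load('pics/s6.npz'))
for n,a,b,r in(('top',t,o,np.s_[190:260,225:265]),('scene',s,os,np.s_[190:260,290:370])):
    d=np.abs(a['image'].astype(int)-b['image'])[r].max(2); print(n,d.max(),(d>25).sum())
p=pt(t,int(215+113*130/366),int(125+258*160/450)); print('nearest ball top',p, status.sense()['force'].round(1))
E
```

```text
top 10 0
scene 20 0
nearest ball top [0.53680774 0.09670031 0.06420374] [-1.6  0.1 13.8]
```

The balls are at rest. Easing the pedal up at 15 mm/s while staying on it.

>>> {"api": "servo_tool", "payload": {
  "deltas": [
    [[0,0,-0.7],[0,0,0]],
    [[0,0,-1],[0,0,0]],
    [[0,0,-1.5],[0,0,0]],
    [[0,0,-1.5],[0,0,0]],
    [[0,0,-1.5],[0,0,0]],
    [[0,0,-1.5],[0,0,0]],
    [[0,0,-1.5],[0,0,0]],
    [[0,0,-1.5],[0,0,0]],
    [[0,0,-1.5],[0,0,0]],
    [[0,0,-1.5],[0,0,0]]
  ]
}}

```text
time: 14.8
eef_pos: [0.4584, -0.0082, 0.0644]
ee_rot: [[0.97, -0.245, 0.001], [-0.245, -0.97, -0.0], [0.001, 0.0, -1.0]]
force: [-1.9, 0.7, 8.1]
opening: -0.0001
```

>>> {"api": "servo_tool", "payload": {
  "deltas": [
    [[0.3,0,-1.5],[0,0,0]],
    [[0.3,0,-1.5],[0,0,0]],
    [[0.3,0,-1.5],[0,0,0]],
    [[0.3,0,-1.5],[0,0,0]],
    [[0.3,0,-1.5],[0,0,0]],
    [[0.3,0,-1.5],[0,0,0]]
  ]
}}

```text
time: 15.4
eef_pos: [0.4589, -0.0083, 0.0731]
ee_rot: [[0.97, -0.245, -0.002], [-0.245, -0.97, 0.0], [-0.002, 0.0, -1.0]]
force: [-5.9, 2.2, 8.2]
opening: 0.0003
```

>>> {"api": "servo_tool", "payload": {
  "deltas": [
    [[0,0,-1],[0,0,0]],
    [[0,0,-1],[0,0,0]],
    [[0,0,-1],[0,0,0]],
    [[0,0,-1],[0,0,0]],
    [[0,0,-1],[0,0,0]],
    [[0,0,-1],[0,0,0]],
    [[0,0,-0.7],[0,0,0]]
  ]
}}

```text
time: 16.1
eef_pos: [0.4595, -0.0084, 0.0799]
ee_rot: [[0.97, -0.245, -0.001], [-0.245, -0.97, 0.0], [-0.001, 0.0, -1.0]]
force: [-3.1, 1.7, 7.3]
opening: 0.0001
```

>>> {"api": "servo_tool", "payload": {
  "deltas": [
    [[0,0,-0.5],[0,0,0]],
    [[0,0,-0.5],[0,0,0]],
    [[0,0,-0.5],[0,0,0]],
    [[0,0,-0.5],[0,0,0]],
    [[0,0,-0.5],[0,0,0]],
    [[0,0,-0.5],[0,0,0]]
  ]
}}

```text
time: 16.7
eef_pos: [0.4598, -0.0085, 0.083]
ee_rot: [[0.97, -0.245, -0.0], [-0.245, -0.97, -0.0], [-0.0, 0.0, -1.0]]
force: [-2.6, 0.4, 6.6]
opening: 0.0003
```

>>> {"api": "servo_tool", "payload": {
  "deltas": [
    [[0,0,-0.5],[0,0,0]],
    [[0,0,-0.5],[0,0,0]],
    [[0,0,-0.5],[0,0,0]],
    [[0,0,-0.5],[0,0,0]],
    [[0,0,-0.5],[0,0,0]],
    [[0,0,-0.5],[0,0,0]]
  ]
}}

```text
time: 17.3
eef_pos: [0.4601, -0.0086, 0.0858]
ee_rot: [[0.97, -0.245, 0.0], [-0.245, -0.97, -0.0], [0.0, 0.0, -1.0]]
force: [-0.5, 0.4, -0.5]
opening: -0.0002
```

The force is zero, so the pedal is fully up. Retreating straight up, then checking.

>>> {"api": "servo_tool", "payload": {
  "deltas": [
    [[0,0,-1],[0,0,0]],
    [[0,0,-2],[0,0,0]],
    [[0,0,-5],[0,0,0]],
    [[0,0,-15],[0,0,0]],
    [[0,0,-20],[0,0,0]],
    [[0,0,-20],[0,0,0]],
    [[0,0,-20],[0,0,0]],
    [[0,0,-15],[0,0,0]],
    [[0,0,0],[0,0,0]],
    [[0,0,0],[0,0,0]],
    [[0,0,0],[0,0,0]]
  ]
}}

```text
time: 18.4
eef_pos: [0.4596, -0.0085, 0.1829]
ee_rot: [[0.97, -0.245, -0.001], [-0.245, -0.97, 0.0], [-0.001, 0.0, -1.0]]
force: [-0.2, 0.6, -0.1]
opening: -0.0003
```

```bash
python3 - <<'E'
from h import *
s=snap('scene','s8'); s0=dict(np.load('pics/s1.npz'))
for n,u,v in(('pad',289,188),('lid',285,255)): print(n,pt(s0,u,v),pt(s,u,v))
a=status.sense();print(a['eef_pos'],a['force'].round(1),a['time'])
cv2.imwrite('pics/c8.png',cv2.resize(s['image'][130:320,190:400,::-1],None,fx=3.1,fy=3.1,interpolation=2))
E
```

```text
pad [ 0.47586886 -0.00572751  0.10080128] [ 0.47688831 -0.00536227  0.10209366]
lid [0.69787787 0.0714261  0.1332969 ] [0.69927086 0.07193219 0.13579417]
[ 0.45961187 -0.00852414  0.18290616] [ 1.  -0.5  0.1] 18.45
```

View pics/c8.png

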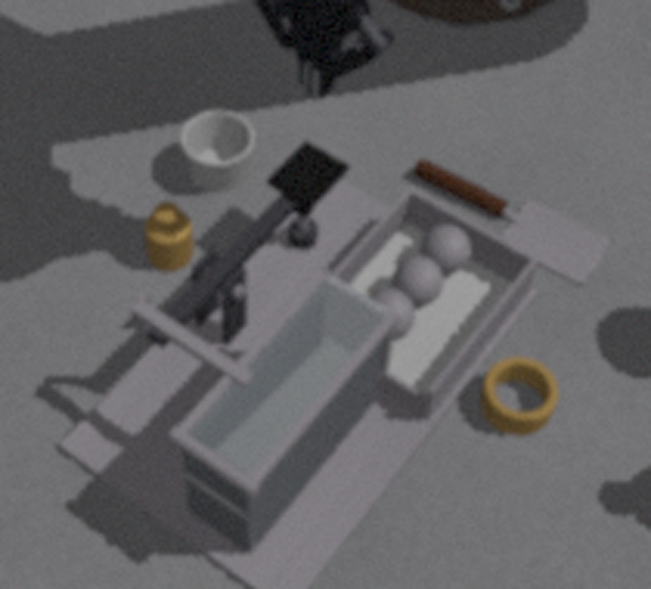

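The pad is back up at (308,178), the lid is shut, and the three balls lie in the tray at (450,245), (420,278) and (392,308). The bystanders haven't moved and the arm is clear.

```bash
python3 -c "
from rig import close_job; print(close_job())"
```

```text
the job is handed in; nothing more can be done
None
```

The three balls are in the catch tray, the lid is shut and the pedal is back up and free. I handed the job in at about 18.5 s, and no verdict was reported.

- **Press:** I pushed the pedal down with closed fingers at 15 mm/s or slower. The stop came about 32 mm below first contact, where the force climbed from about 8 N to 14 N, under the 20 N limit. I held it there until all three balls were out and still.
- **Return:** I stayed on the pedal all the way up, at 15 mm/s and then 5 mm/s near the top, until the force read zero. Then I backed straight off.
- **Last checks:** The pad is back at about 102 mm. The lid surface measured about 133 mm before and 136 mm after, which is within the depth noise, and it looks shut in the picture. The tin, weight, mould and spatula look unmoved there; I did not look at the reagent, beaker, jar and cube again after the press.
- **Disagreements:**
  - The fingers met the pad about 37 mm lower than the fingertip length given would put it. I found the contact by force and depth instead.
  - On the way down, side drag reached about 8 N. I relieved it by easing the tool 2 mm forward.

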